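# Close up the dust extractor's filter housing and hold its sprung panel down

### The arm

A 6-joint arm with a two-finger parallel gripper is mounted at the origin on the work surface. World frame = base frame: x ahead of the robot, y to its left, z up, the work surface at z = 0. Lengths are in m, angles in rad, forces in N, time in s.
With the tool pointing down it reaches from about 0.2 to 0.875 m from the base axis. Payload 3.4 kg.
Tool frame: the origin (TCP) lies between the finger pads; the fingertips stand robot.tcp_to_tips ahead of it and the grasp point (between the pads) is the TCP (robot.tcp_to_tips is the distance from the TCP to the fingertips, in m); z points along the fingers, y is the line along which they close (so a half turn about z gives the same grasp; the last joint's range is limited). The gripper opens to 94 mm and grips with 3 to 60 N. Pads are 16 mm wide; open, the fingers measure 119 mm over their backs; the gripper's body (75 mm by 177 mm) begins 78 mm behind the grasp point.
Start: joints at [-1.325, 0.276, 1.505, -0, 1.361, -0.121], TCP at [0.206, -0.537, 0.224] pointing down, gripper open.
Joint ranges: [-2.89, 2.89], [-0.75, 2.08], [0.22, 2.7], [-1.18, 4.32], [0.11, 2.71], [-2.7, 2.7]. Speed limits (rad/s): [2.57, 2.57, 3.14, 3.14, 3.14, 3.14].

### API

Orientations are given as a 3x3 rotation matrix whose columns are the frame's x, y, z axes.
In Python, from bench import robot gives the robot as it stands.
- The arm moves only by the tool step_arm, never from a script. Its argument "targets" is a list that holds one entry, the list of rows, each a list of 5 numbers: the closure, from 0 (fully open) to 1 (shut), then the shift along the tool's x, y, z in mm, then the turn about the tool's z in rad. A call has 1 to 8 rows; each row is the pose to reach, as a shift and turn from the pose commanded when the call began, along the tool's axes at that moment; what a row does not reach only later rows make up. A row lasts 1/8 s, in which the tool goes at most 62.5 mm and 10.7 degrees, less where a joint would pass 70% of its speed; a pose out of reach is approached as far as the arm can. A call with a gripper value outside its range is refused whole. The fingers move at their own pace and stop on an object; "grip_force" is the grip in N (left out, the last holds). Time passes only in rows, so rows that repeat a pose let the fingers close. It gives the time, the measured TCP pose, the force, the opening and the grip force at its end, in the units of the state.
- robot.observe(): the state, without advancing time (a new reading comes with each control period).
- robot.camera(name): name is "scene" or "top"; returns a dict with "color" (384x512x3 uint8, red, green, blue), "intrinsics" (3x3 intrinsics, pixels), "k1" (the pictures are not rectified: a ray, as slopes to the right and down, at radius r is drawn at 1 + k1 r^2 times it, then the intrinsics apply), "view" (4x4, takes a point from world to camera coordinates). Camera axes: x right, y up, looking along -z (the intrinsics and any distortion apply to the point x, -y, -z); pixel columns grow to the right and rows downward; lengths in m; the calibration is good to about 2 mm. A picture is of the moment at which its call begins. There is no depth.
- robot.sign_off(): hands the job in; it is judged then, once.
The state is a dict: "t": time; "joint_positions": joint angles; "joint_velocities": joint speeds; "effort": joint torques, N m; "tool_pos": TCP position; "ee_rot": TCP orientation; "wrist_force": force on the tool from outside, world axes, zero at the start; "torque": the same for the moment, N m; "width": finger opening in m; "grip_force": force on a finger pad.
Only numpy, scipy, OpenCV 4.12 (cv2) and the standard library are available. Lean on these libraries where they do the work, as an engineer would, in place of code of your own. Each camera call takes 0.05 s, during which the arm holds its last target. There are 200 camera calls.

### The job

Close up the dust extractor's filter housing on the bench: swing the steel hasp up off the wing stud until it leans back past upright, then turn the wing stud until it lines up with the slot in the open access panel. Then swing the sprung panel down over the stud until it lies flush on its frame, and finish while still holding it pressed there: it springs open if let go. Do not shift the other things on the bench.

Things in the scene. Friction and masses are not known exactly. Their poses are not given: they have to be found in the camera images.
- housing: Fixed grey plastic filter housing, x -115 to +95 mm, y -108 to +108 mm, 90 mm high; origin at bench level, z up; 'housing frame' below means its axes. Its top face (z = 90 mm) is the frame the panel closes on, round an opening with a pleated filter. A hose stub (radius 27 mm) sticks out 50 mm at +x
- wing_grip (a point): Middle of the winged head of the steel quarter-turn stud, at housing frame (-45, -55, 106) mm. The head is a flat upright bar 32 mm long, 10 mm thick, from 97 to 114 mm high, on a thin neck that turns about the vertical. The point turns with it: y runs along the 32 mm length, x across the 10 mm
- wing (a joint): Angle of the wing stud, rad, growing counter-clockwise seen from above. 0: the bar lies along the housing's y axis, which is the line of the panel's slot (slot aligned). Starts about 0.8 to 1.5 (crossed). Turns freely from -0.8 to 1.65 and stays where left by friction (0.08 Nm). More than about 0.25 off, the panel is not let through cleanly and may come to rest on the bar
- hasp (a joint): Angle of the hasp, rad. 0: lying flat over the stud with the stud standing in its round eye; grows as its free end swings up and over towards the housing's -x; 1.57 upright, stop at 2.1. Stays where left by light friction. Starts 0 to 0.25
- hasp_hinge (a point): Middle of the hasp's hinge, whose axis runs along the housing's y; at housing frame (-97, -55, 100) mm and fixed to the housing (its axes are the housing's)
- hasp_tab (a point): Grip point of the hasp's tab: an upright steel fin at the leaf's free end, 10 mm thick (y), 14 mm along the leaf, top 28 mm above the leaf's middle plane. The point is 92 mm from the hinge along the leaf (point x) and 17 mm out of it (point z), and turns with the hasp. Stem under the fin 10 mm wide, leaf 4 mm thick; eye (outer radius 29 mm) 50 mm from hinge. Pinched across y, the fin can pivot in the grip
- panel (a joint): Opening angle of the access panel, rad. 0: flush on the frame; grows as it opens upward; starts standing open at about 1.25 to 1.45, leaning slightly over the housing. A hinge spring pushes it open: about 5 to 9 N are needed at the pressing point to keep it shut, and it springs back if let go
- panel_hinge (a point): Middle of the panel's hinge line on the housing's +y side, at housing frame (0, 95, 90) mm, axis along the housing's x (the point's axes are the housing's)
- panel_press (a point): Pressing point on the panel's outer face, a dark rubber disc of radius 20 mm, 120 mm from the hinge line and 20 mm to +x of its middle; turns with the panel: z out of the outer face (up when shut), -y towards the free edge. Panel: aluminium plate 150 mm along x (75 mm either side of the hinge's middle), 180 mm from hinge to free edge, 6 mm thick; shut, its underside is at z = 90 mm
- panel_slot (a point): Centre of the panel's through slot on the outer face, 20 mm wide along x and 42 mm long away from the hinge (point y), 150 mm from the hinge line and 45 mm to -x of its middle; shut, it lies round the wing stud
- glue: White glue bottle standing, 52 mm across, 150 mm high, origin under it; leave alone
- screw_jar: Glass jar standing, 60 mm across, 70 mm high, origin under it; leave alone
- driver: Screwdriver lying along its x axis, about 200 mm; leave alone
- spanner: Steel spanner lying along its x axis, about 180 mm; leave alone
- offcut: Wooden offcut 160 x 60 x 30 mm, origin under it; leave alone
- tape: Black tape measure 70 x 36 x 60 mm, origin under it; leave alone
- hose_cuff: Black plastic hose cuff, a tube 62 mm across and 55 mm high standing on end, origin under it; leave alone

How it is judged:
On the way, in this order (a step that is already met when the one before it is completed fails the run):
1. the hasp is swung off the stud, past upright, while the panel still stands open (value of joint hasp above 1.6 rad and value of joint panel above 0.7 rad), for 0.2 s.
2. the wing stud is turned in line with the panel's slot, the panel still open and the hasp off (value of joint wing between -0.25 and 0.25 rad and value of joint hasp above 1.55 rad and value of joint panel above 0.7 rad), for 0.2 s.
At the end, for the whole second after the job is handed in: The panel lies flush on its frame (within 0.04 rad of shut), held down by the robot with more than 3 N on it; the wing stud is within 0.25 rad of the slot's line; the hasp leans back past upright (about 1.55 rad or more) (value of joint panel below 0.04 rad and contact force between any of the fingers, the arm and panel above 3 N and value of joint hasp above 1.55 rad and value of joint wing between -0.25 and 0.25 rad); the arm keeps its last pose, push and grip.
It fails at once if a bystander on the bench is shifted by more than 30 mm (distance of any of glue, screw_jar, driver, spanner, offcut, tape, hose_cuff from where it was at the start of the episode above 0.03 m).
It also fails if it takes over 64 s, if anything falls off the work surface, if the arm or the gripper's body presses on something with over 40 N, if the wrist force passes 120 N, or if a joint passes its speed limit or range.

## Working session

There is one attempt and no reset: what is moved stays moved. The work goes in short steps, Python scripts to look and compute and a tool call to move; the robot and the scene stay as the last step left them, time stands still between calls to the robot, and variables do not carry over. Pictures are saved under pics/ and viewed, at most 10 in all, crops included, and the job is handed in when it is done.

Besides the shell and the picture viewer there is one more tool, called after "Call:" as a command line: name --argument value ..., lists and objects as JSON in quotes. step_arm: Moves the arm, as the interface text tells. Its arguments: {"type":"object","properties":{"targets":{"type":"array","items":{"type":"array","items":{"type":"array","items":{"type":"number"}}}},"grip_force":{"type":"number"}},"required":["targets"]}

```bash
mkdir -p pics; ls; python3 - <<'E'
from bench import robot
import cv2
s=robot.observe();print(s, robot.tcp_to_tips)
for n in("scene","top"):
    c=robot.camera(n);cv2.imwrite(f"pics/{n}0.png",c["color"][...,::-1]);print(c["intrinsics"],c["k1"],c["view"])
E
```

```text
pics
{'t': 0.0, 'joint_positions': array([-1.32499944e+00,  2.76598048e-01,  1.50610246e+00, -2.66740622e-05,
        1.36068745e+00, -1.20992823e-01]), 'joint_velocities': array([-2.12895408e-05,  9.56227357e-05, -1.48279588e-04,  9.96689505e-05,
        4.32097830e-04, -1.69294594e-03]), 'effort': array([-4.53737875e-04, -4.04585946e+01, -2.37234396e+01,  7.00757629e-02,
        3.44502821e-02, -1.26503519e-04]), 'tool_pos': array([ 0.20606865, -0.53624723,  0.22361519]), 'ee_rot': array([[ 9.33481470e-01,  3.58625336e-01, -4.62153659e-04],
       [ 3.58625583e-01, -9.33479877e-01,  1.73499666e-03],
       [ 1.90802620e-04, -1.78532736e-03, -9.99998388e-01]]), 'wrist_force': array([1.48710443, 0.71859576, 0.61656791]), 'torque': array([ 0.03953005,  0.02683965, -0.03045656]), 'grip_force': 0.0, 'width': 0.0936554745852704} 0.019
[[354.34752495   0.         258.45726382]
 [  0.         354.34752495 192.46581601]
 [  0.           0.           1.        ]] -0.018188207677990512 [[-0.25271049  0.96732703  0.02039207  0.12629784]
 [-0.62257713 -0.17870697  0.76188026  0.30187582]
 [ 0.74063157  0.1798395   0.64739681 -1.36982973]
 [ 0.          0.          0.          1.        ]]
[[359.08119324   0.         259.88889469]
 [  0.         359.08119324 194.8098128 ]
 [  0.           0.           1.        ]] -0.060099393105319775 [[ 4.01470466e-02 -9.99193710e-01  3.79464867e-04  1.21734717e-02]
 [ 9.71343975e-01  3.91170922e-02  2.34437062e-01 -6.10159644e-01]
 [-2.34262882e-01 -9.04336476e-03  9.72131226e-01 -9.10642373e-01]
 [ 0.00000000e+00  0.00000000e+00  0.00000000e+00  1.00000000e+00]]
```

```bash
python3 - <<'E'
import cv2
for n in("scene","top"):
    a=cv2.imread(f"pics/{n}0.png");cv2.imwrite(f"pics/{n}0b.png",cv2.resize(a,(800,600),interpolation=cv2.INTER_CUBIC))
E
```

```text
(no output)
```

View pics/scene0b.png

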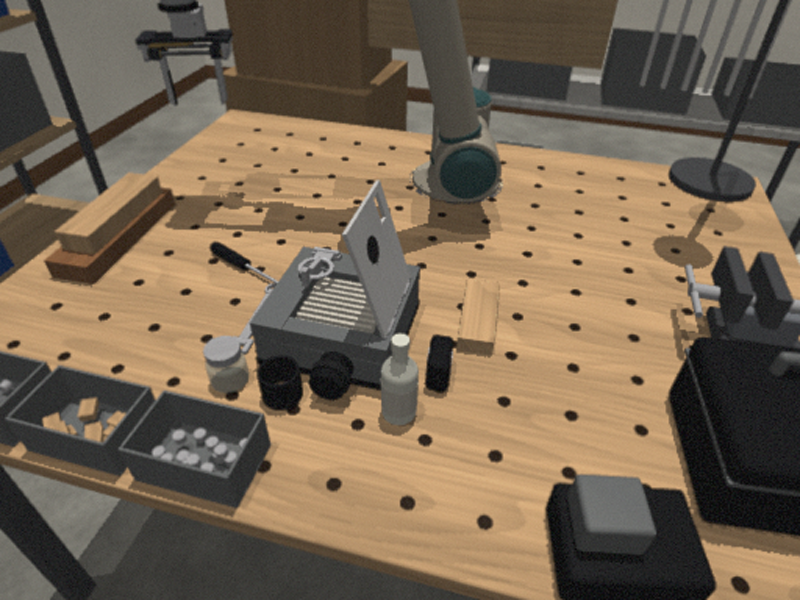

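View pics/top0b.png

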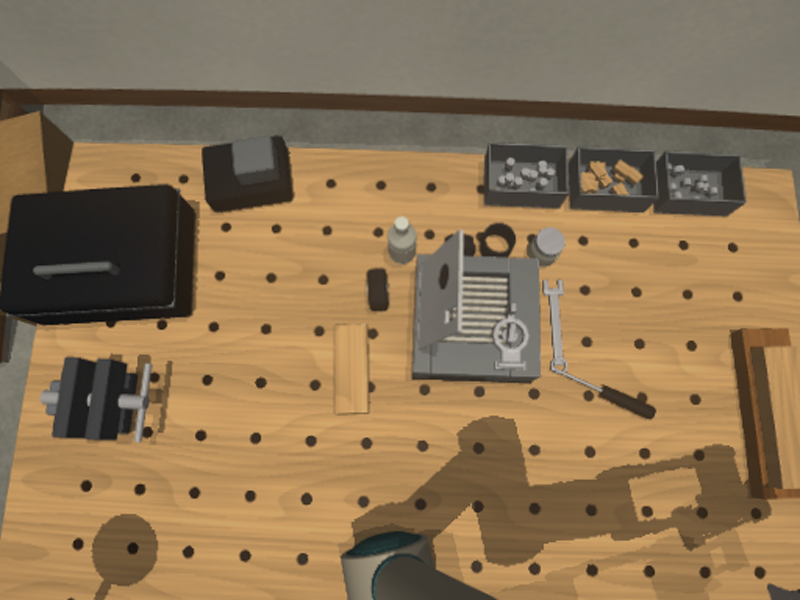

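The scene view shows the housing at about (340,310), the panel open at (380,260) and the hasp over the stud at (315,265). The top view shows the housing at (415-540, 255-380), with the hasp eye at (510,335). Housing +x points away from the robot, so its frame nearly matches the world frame. I'll zoom in to get the corners.

```bash
python3 - <<'E'
import cv2,numpy as np
t=cv2.imread("pics/top0.png")[140:250,255:355];s=cv2.imread("pics/scene0.png")[105:255,150:280]
t=cv2.resize(t,None,fx=4,fy=4,interpolation=cv2.INTER_CUBIC);s=cv2.resize(s,None,fx=3,fy=3,interpolation=cv2.INTER_CUBIC)
o=np.zeros((450,800,3),np.uint8);o[:440,:400]=t;o[:450,405:795]=s
cv2.imwrite("pics/crop1.png",o)
E
cat >h.py <<'E'
import numpy as np,cv2
from bench import robot
def proj(c,P):
    P=np.atleast_2d(P);V=np.array(c["view"]);p=P@V[:3,:3].T+V[:3,3]
    u=np.c_[p[:,0],-p[:,1]]/-p[:,2:]
    u=u*(1+c["k1"]*(u**2).sum(1,keepdims=True));K=c["intrinsics"]
    return u*[K[0,0],K[1,1]]+K[:2,2]
def H(q,P):  # housing->world, q=(x,y,yaw), P in mm
    P=np.atleast_2d(P)/1e3;c,s=np.cos(q[2]),np.sin(q[2])
    return P@np.array([[c,s,0],[-s,c,0],[0,0,1]])+[q[0],q[1],0]
def hasp(a,r=92,o=17): return [-97+r*np.cos(a)-o*np.sin(a),-55,100+r*np.sin(a)+o*np.cos(a)]
def panel(a,x,r,o=6): # point r from hinge, o above underside
    return [x,95-r*np.cos(a)+o*np.sin(a),90+r*np.sin(a)+o*np.cos(a)]
def wing(a,l=16,z=114): return [[-45-s*l*np.sin(a),-55+s*l*np.cos(a),z] for s in(1,-1)]
E
```

```text
(no output)
```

View pics/crop1.png

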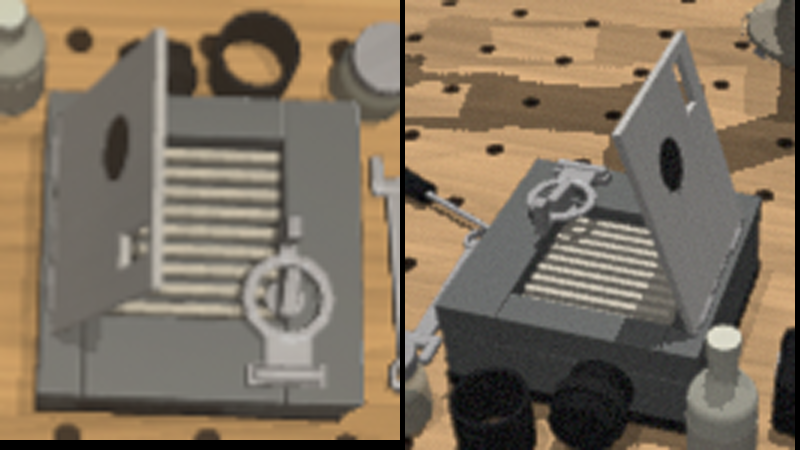

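The crop shows the housing's top corners at about (48,92), (360,102), (362,403) and (39,393) in the top crop. Panel free corners are at (158,32) and (158,290), the disc at (117,148), the hasp tab at (293,226) and the hinge at (287,375). The bar is seen crossed at (290,295). I'll fit these.

```bash
cat >fit.py <<'E'
from h import *
from scipy.optimize import least_squares
T=robot.camera("top");S=robot.camera("scene")
t=lambda u,v:(u/4+255-.4,v/4+140-.4); s=lambda u,v:((u-405)/3+150-.3,v/3+105-.3)
ob=lambda p,h:[(T,t(48,92),[95,108,90]),(T,t(360,102),[95,-108,90]),(T,t(362,403),[-115,-108,90]),(T,t(39,393),[-115,108,90]),
(S,s(438,305),[95,-108,90]),(S,s(762,200),[-115,108,90]),(S,s(535,160),[-115,-108,90]),
(T,t(158,32),panel(p,75,180,3)),(T,t(158,290),panel(p,-75,180,3)),(T,t(117,148),panel(p,20,120)),(S,s(671,163),panel(p,20,120)),
(S,s(680,33),panel(p,-75,180,3)),(S,s(613,137),panel(p,75,180,3)),
(T,t(289,294),hasp(h,50,2)),(S,s(561,200),hasp(h,50,2)),(T,t(293,220),hasp(h,95,28))]
f=lambda z:np.concatenate([(proj(c,H(z[:3],P))[0]-uv) for c,uv,P in ob(z[3],z[4])])
r=least_squares(f,[.45,-.1,0,1.3,.1],loss='soft_l1');print(r.x.round(4));print(f(r.x).reshape(-1,2).round(1))
np.save("q.npy",r.x[:3]);q=r.x
for n,P in dict(tab=hasp(q[4]),hinge=[-97,-55,100],wing=[-45,-55,106],press=panel(q[3],20,120),press0=panel(0,20,120)).items(): print(n,H(q,P).round(4))
E
python3 fit.py
```

```text
[ 0.6047 -0.0839  0.0074  1.2691 -0.0324]
[[-1.1 -0.8]
 [-0.7 -0.8]
 [ 0.5  0.3]
 [-1.2  0.3]
 [-2.3 -0.4]
 [-0.1 -2.1]
 [-0.2 -1.4]
 [ 0.4 -1.2]
 [-0.3 -0.8]
 [-0.5 -0.2]
 [-0.6 -0.2]
 [-0.7 -1.3]
 [ 0.3 -1.2]
 [-0.9  0.7]
 [-0.2 -0.4]
 [-0.4  0.1]]
tab [[ 0.6007 -0.139   0.114 ]]
hinge [[ 0.5082 -0.1396  0.1   ]]
wing [[ 0.5601 -0.1393  0.106 ]]
press [[ 0.6243 -0.0187  0.2064]]
press0 [[ 0.6249 -0.1088  0.096 ]]
```

The fit holds to 2-3 mm: the housing is at (0.605, -0.084) with yaw 0.007, the panel at about 1.27 and the hasp at about 0. I'll move above the tab with the fingers closing along world y.

Call:
step_arm --targets '[[[0,250,-115,-20,0.18],[0,511,-230,-20,0.36],[0,511,-230,-20,0.36],[0,511,-230,-20,0.36],[0,511,-230,-20,0.36],[0,511,-230,-20,0.36],[0,511,-230,-20,0.36],[0,511,-230,-20,0.36]]]' --grip_force 15

```text
t: 1.2
tool_pos: [0.5566, -0.1829, 0.2425]
ee_rot: [[1.0, 0.007, 0.0], [0.007, -1.0, -0.0], [0.0, 0.0, -1.0]]
wrist_force: [0.3, 0.2, 0.3]
width: 0.0939
grip_force: 0.0
```

Call:
step_arm --targets '[[[0,0,0,0,0]]]'

```text
t: 1.32
tool_pos: [0.5579, -0.1811, 0.242]
ee_rot: [[1.0, 0.013, 0.001], [0.013, -1.0, 0.001], [0.001, -0.001, -1.0]]
wrist_force: [0.3, -0.0, -0.5]
width: 0.0939
grip_force: 0.0
```

Call:
step_arm --targets '[[[0,43,-42,0,0],[0,43,-42,40,0],[0,43,-42,80,0],[0,43,-42,90,0],[0,43,-42,90,0]]]'

```text
t: 1.95
tool_pos: [0.5977, -0.143, 0.1525]
ee_rot: [[1.0, 0.006, -0.001], [0.006, -1.0, -0.0], [-0.001, 0.0, -1.0]]
wrist_force: [0.5, 0.1, 0.6]
width: 0.094
grip_force: 0.0
```

```bash
python3 - <<'E'
from h import *
q=np.load("q.npy");T=robot.camera("top");S=robot.camera("scene");print(robot.observe()["tool_pos"])
def crop(c,P,n,f=7,w=28):
    u,v=proj(c,P)[0].round().astype(int);a=c["color"][v-w:v+w,u-w:u+w,::-1];return cv2.resize(a,None,fx=f,fy=f,interpolation=cv2.INTER_CUBIC)
P=H(q,hasp(0,80,10));cv2.imwrite("pics/c2.png",np.hstack([crop(T,P,'t'),crop(S,P,'s')]))
E
```

```text
[ 0.59894924 -0.14316184  0.15416085]
```

View pics/c2.png

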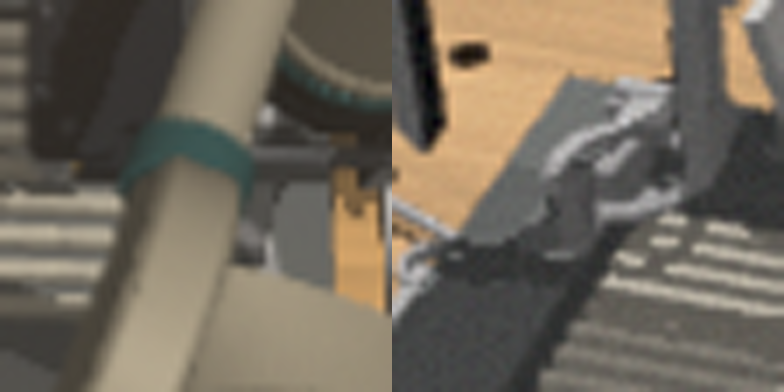

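The scene half shows the fin at (575,210), with the fingers on either side at (420,80) and (700,120). I'll descend and pinch.

Call:
step_arm --targets '[[[0,2,-4,18,0],[0,2,-4,36,0],[0,2,-4,36,0],[1,2,-4,36,0],[1,2,-4,36,0],[1,2,-4,36,0],[1,2,-4,36,0],[1,2,-4,36,0]]]' --grip_force 15

```text
t: 3.05
tool_pos: [0.6001, -0.1382, 0.1165]
ee_rot: [[1.0, 0.007, 0.0], [0.007, -1.0, -0.0], [0.0, 0.0, -1.0]]
wrist_force: [-0.1, 0.0, -0.8]
width: 0.0473
grip_force: 0.0
```

Call:
step_arm --targets '[[[1,0,0,0,0],[1,0,0,0,0]]]'

```text
t: 3.3
tool_pos: [0.6001, -0.1382, 0.1164]
ee_rot: [[1.0, 0.007, -0.0], [0.007, -1.0, -0.0], [-0.0, 0.0, -1.0]]
wrist_force: [0.1, 0.8, -0.6]
width: 0.0273
grip_force: 0.0
```

Call:
step_arm --targets '[[[1,0,0,0,0],[1,0,0,0,0],[1,0,0,0,0],[1,0,0,0,0]]]'

```text
t: 3.8
tool_pos: [0.6001, -0.1392, 0.1165]
ee_rot: [[1.0, 0.007, 0.0], [0.007, -1.0, -0.002], [0.0, 0.002, -1.0]]
wrist_force: [-1.3, -4.7, -0.3]
width: 0.0098
grip_force: 15.0
```

```bash
python3 - <<'E'
import numpy as np
# arc of TCP relative to start, tool x / z(down), hasp increments
for a in np.arange(0,1.86,.1):
    f=lambda a:np.array([92*np.cos(a)-17*np.sin(a),92*np.sin(a)+17*np.cos(a)])
    d=f(a)-f(0);print(round(a,2),d[0].round(),-d[1].round())
E
```

```text
0.0 0.0 -0.0
0.1 -2.0 -9.0
0.2 -5.0 -18.0
0.3 -9.0 -26.0
0.4 -14.0 -34.0
0.5 -19.0 -42.0
0.6 -26.0 -49.0
0.7 -33.0 -55.0
0.8 -40.0 -61.0
0.9 -48.0 -66.0
1.0 -57.0 -70.0
1.1 -65.0 -73.0
1.2 -75.0 -75.0
1.3 -84.0 -76.0
1.4 -93.0 -77.0
1.5 -102.0 -76.0
1.6 -112.0 -74.0
1.7 -121.0 -72.0
1.8 -129.0 -69.0
```

Call:
step_arm --targets '[[[1,-2,0,-9,0],[1,-5,0,-18,0],[1,-9,0,-26,0],[1,-14,0,-34,0],[1,-19,0,-42,0],[1,-26,0,-49,0],[1,-33,0,-55,0],[1,-40,0,-61,0]]]'

```text
t: 4.8
tool_pos: [0.5605, -0.1393, 0.178]
ee_rot: [[1.0, 0.007, 0.002], [0.007, -1.0, -0.002], [0.002, 0.002, -1.0]]
wrist_force: [0.5, -5.0, -2.1]
width: 0.0099
grip_force: 15.0
```

Forces are small and the fin is still held. I'll carry on past upright.

Call:
step_arm --targets '[[[1,-8,0,-5,0],[1,-17,0,-9,0],[1,-25,0,-12,0],[1,-35,0,-14,0],[1,-44,0,-15,0],[1,-53,0,-16,0],[1,-62,0,-15,0],[1,-72,0,-13,0]]]'

```text
t: 5.8
tool_pos: [0.4885, -0.1394, 0.1917]
ee_rot: [[1.0, 0.007, 0.003], [0.007, -1.0, -0.001], [0.003, 0.001, -1.0]]
wrist_force: [1.5, -4.7, 4.3]
width: 0.0099
grip_force: 15.0
```

Call:
step_arm --targets '[[[1,-9,0,2,0],[1,-17,0,5,0],[1,-22,0,8,0],[1,-22,0,8,0],[1,-22,0,8,0],[0.5,-22,0,8,0],[0.5,-22,0,8,0],[0.5,-22,0,8,0]]]'

```text
t: 6.8
tool_pos: [0.4655, -0.1381, 0.1819]
ee_rot: [[1.0, 0.007, -0.001], [0.007, -1.0, 0.002], [-0.001, -0.002, -1.0]]
wrist_force: [1.2, -0.1, 0.1]
width: 0.0361
grip_force: 0.0
```

Call:
step_arm --targets '[[[0.5,0,0,-50,0],[0.5,0,0,-100,0],[0.5,0,60,-110,0],[0.5,0,120,-110,0],[0.5,0,180,-110,0],[0.5,0,230,-110,0],[0.5,0,230,-110,0],[0.5,0,230,-110,0]]]'

```text
t: 7.8
tool_pos: [0.4675, -0.3681, 0.2919]
ee_rot: [[1.0, 0.007, -0.001], [0.007, -1.0, 0.002], [-0.001, -0.002, -1.0]]
wrist_force: [-1.3, 0.4, 0.4]
width: 0.047
grip_force: 0.0
```

```bash
python3 - <<'E'
from h import *
q=np.load("q.npy");T=robot.camera("top");S=robot.camera("scene")
P=H(q,[-45,-55,110])
def crop(c,f=8,w=24):
    u,v=proj(c,P)[0].round().astype(int);a=c["color"][v-w:v+w,u-w:u+w,::-1];
    a=np.ascontiguousarray(cv2.resize(a,None,fx=f,fy=f,interpolation=cv2.INTER_CUBIC));print(u-w,v-w);return a
cv2.imwrite("pics/c3.png",np.hstack([crop(T),crop(S)]))
for a in(.8,1.,1.2,1.4,1.5): print(a,[proj(c,H(q,wing(a))).round(1).tolist() for c in(T,S)])
for h in (1.7,1.8,1.9,2.0): print(h,[proj(c,H(q,hasp(h,92,28)))[0].round(1).tolist() for c in(T,S)])
E
```

```text
303 188
177 144
0.8 [[[322.6, 216.3], [331.1, 207.9]], [[206.5, 165.3], [195.0, 169.0]]]
1.0 [[[323.6, 217.1], [330.1, 207.1]], [[205.8, 164.7], [195.6, 169.6]]]
1.2 [[[324.7, 217.7], [329.0, 206.5]], [[205.0, 164.2], [196.4, 170.1]]]
1.4 [[[325.9, 218.0], [327.9, 206.2]], [[204.0, 163.8], [197.5, 170.5]]]
1.5 [[[326.5, 218.1], [327.3, 206.1]], [[203.4, 163.7], [198.0, 170.6]]]
1.7 [[333.0, 244.6], [211.2, 124.4]]
1.8 [[332.6, 248.5], [212.4, 124.3]]
1.9 [[332.2, 252.1], [213.6, 124.6]]
2.0 [[331.8, 255.5], [214.7, 125.2]]
```

View pics/c3.png

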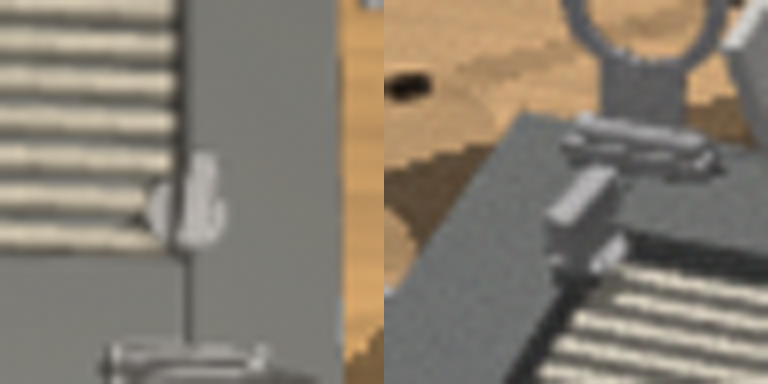

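The top half shows the bar nearly upright at (203,155)-(203,240). The scene half shows its top face from (555,215) to (612,172), so the wing is at about 1.35 rad. The hasp is leaning back behind its hinge. I'll go above the stud with the gripper turned to match.

Call:
step_arm --targets '[[[0.5,30,-60,0,-0.18],[0.5,60,-120,0,-0.36],[0.5,80,-180,0,-0.54],[0.5,92,-229,0,-0.72],[0.5,92,-229,0,-0.9],[0.5,92,-229,0,-1.08],[0.5,92,-229,0,-1.26],[0.5,92,-229,0,-1.44]]]'

```text
t: 8.9
tool_pos: [0.5576, -0.1375, 0.293]
ee_rot: [[0.115, 0.993, 0.001], [0.993, -0.115, 0.0], [0.0, 0.001, -1.0]]
wrist_force: [0.3, 0.1, 0.0]
width: 0.047
grip_force: 0.0
```

Call:
step_arm --targets '[[[0.5,0,0,0,-0.18],[0.5,0,0,0,-0.36],[0.5,0,0,0,-0.54],[0.5,0,0,0,-0.72],[0.5,0,0,0,-0.9],[0.5,0,0,0,-1.08],[0.5,0,0,0,-1.26],[0.5,0,0,0,-1.44]]]'

```text
t: 9.9
tool_pos: [0.5576, -0.1376, 0.2931]
ee_rot: [[-0.97, 0.244, 0.001], [0.244, 0.97, 0.0], [-0.001, 0.0, -1.0]]
wrist_force: [0.2, -1.0, -0.8]
width: 0.0469
grip_force: 0.0
```

Call:
step_arm --targets '[[[0.5,0,0,0,-0.04],[0.5,0,0,0,-0.04]]]'

```text
t: 10.15
tool_pos: [0.5577, -0.138, 0.293]
ee_rot: [[-0.977, 0.212, 0.001], [0.212, 0.977, 0.0], [-0.001, 0.0, -1.0]]
wrist_force: [0.1, 0.3, -0.5]
width: 0.0467
grip_force: 0.0
```

Call:
step_arm --targets '[[[0.5,-3,-1,50,0],[0.5,-3,-1,100,0],[0.5,-3,-1,140,0],[0.5,-3,-1,160,0],[0.5,-3,-1,169,0],[0.5,-3,-1,169,0]]]'

```text
t: 10.9
tool_pos: [0.5608, -0.1407, 0.1236]
ee_rot: [[-0.977, 0.213, -0.0], [0.213, 0.977, 0.0], [0.0, 0.0, -1.0]]
wrist_force: [-0.1, 0.2, -0.5]
width: 0.0473
grip_force: 0.0
```

Call:
step_arm --targets '[[[1,0,0,0,0],[1,0,0,0,0],[1,0,0,0,0],[1,0,0,0,0],[1,0,0,0,0]]]' --grip_force 25

```text
t: 11.52
tool_pos: [0.5613, -0.1399, 0.1238]
ee_rot: [[-0.977, 0.214, 0.001], [0.214, 0.977, 0.002], [-0.001, 0.002, -1.0]]
wrist_force: [1.1, 4.8, 1.3]
width: 0.0096
grip_force: 24.7
```

No panel contact so far and the bar is gripped. I'll turn it back to 0.

Call:
step_arm --targets '[[[1,0,0,0,0.17],[1,0,0,0,0.34],[1,0,0,0,0.51],[1,0,0,0,0.68],[1,0,0,0,0.85],[1,0,0,0,1.02],[1,0,0,0,1.19],[1,0,0,0,1.35]]]'

```text
t: 12.52
tool_pos: [0.5597, -0.1413, 0.1238]
ee_rot: [[-0.001, 1.0, -0.002], [1.0, 0.001, -0.001], [-0.001, -0.002, -1.0]]
wrist_force: [-1.6, 2.3, 4.9]
width: 0.0097
grip_force: 24.7
```

Call:
step_arm --targets '[[[1,0,0,0,0],[1,0,0,0,0],[1,0,0,0,0],[0.6,0,0,0,0],[0.6,0,0,0,0],[0.6,0,0,0,0],[0.6,0,0,0,0]]]'

```text
t: 13.4
tool_pos: [0.5609, -0.1412, 0.1233]
ee_rot: [[-0.006, 1.0, 0.0], [1.0, 0.006, -0.0], [-0.0, 0.0, -1.0]]
wrist_force: [0.0, 0.4, 0.7]
width: 0.0373
grip_force: 0.0
```

Call:
step_arm --targets '[[[0.6,0,0,-60,0],[1,0,0,-120,0],[1,0,0,-180,0],[1,50,20,-190,0],[1,110,50,-190,0],[1,160,64,-190,0],[1,181,64,-190,0],[1,181,64,-190,0]]]'

```text
t: 14.4
tool_pos: [0.6233, 0.041, 0.3133]
ee_rot: [[-0.008, 1.0, -0.001], [1.0, 0.008, -0.001], [-0.001, -0.001, -1.0]]
wrist_force: [-1.0, 0.2, -0.0]
width: 0.0004
grip_force: 0.0
```

```bash
python3 - <<'E'
from h import *
q=np.load("q.npy");o=robot.observe();print(o["tool_pos"],o["width"],o["wrist_force"]);T=robot.camera("top");S=robot.camera("scene")
def crop(c,P,f=6,w=32):
    u,v=proj(c,H(q,P))[0].round().astype(int);a=c["color"][v-w:v+w,u-w:u+w,::-1];return cv2.resize(a,None,fx=f,fy=f,interpolation=cv2.INTER_CUBIC)
cv2.imwrite("pics/c4.png",np.hstack([crop(T,[-45,-40,110]),crop(S,[-45,0,150])]))
for a in list(np.arange(1.3,0.05,-.1))+[0.05,0]:
    y=panel(a,20,128); p=H(q,y)[0]+[0,.008,.019]; print(round(a,2),p.round(3))
E
```

```text
[0.6233494  0.04104013 0.31327653] 0.0003829107040511129 [-1.00595649  0.23833419 -0.02815609]
1.3 [ 0.624 -0.009  0.234]
1.2 [ 0.624 -0.022  0.23 ]
1.1 [ 0.624 -0.033  0.226]
1.0 [ 0.625 -0.045  0.22 ]
0.9 [ 0.625 -0.056  0.213]
0.8 [ 0.625 -0.066  0.205]
0.7 [ 0.625 -0.075  0.196]
0.6 [ 0.625 -0.083  0.186]
0.5 [ 0.625 -0.09   0.176]
0.4 [ 0.625 -0.096  0.164]
0.3 [ 0.625 -0.101  0.153]
0.2 [ 0.625 -0.105  0.14 ]
0.1 [ 0.625 -0.108  0.128]
0.05 [ 0.625 -0.108  0.121]
0 [ 0.625 -0.109  0.115]
```

View pics/c4.png

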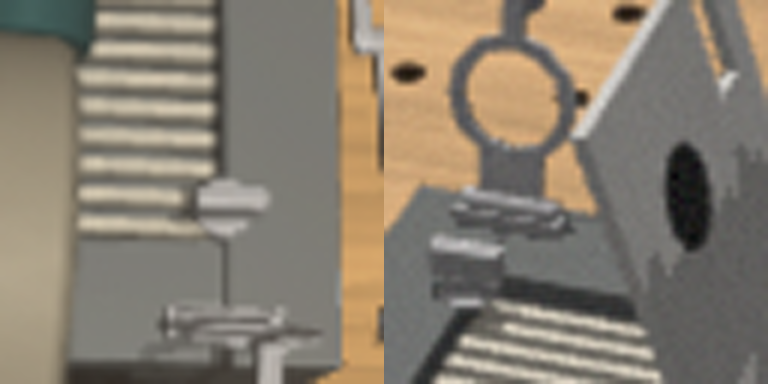

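The top half shows the bar lying along the slot line at (232,198). The scene half shows the hasp standing back at (512,100), the panel open and its disc at (688,195). I'll come down on the outer side and sweep the panel shut.

Call:
step_arm --targets '[[[1,0,1,40,0],[1,0,1,78,0],[1,-30,1,79,0],[1,-50,1,79,0],[1,-63,1,83,0],[1,-74,1,87,0],[1,-86,1,93,0],[1,-86,1,93,0]]]'

```text
t: 15.5
tool_pos: [0.6254, -0.0468, 0.2199]
ee_rot: [[-0.005, 1.0, 0.0], [1.0, 0.005, -0.001], [-0.001, -0.0, -1.0]]
wrist_force: [-0.9, 0.0, -0.5]
width: 0.0002
grip_force: 0.2
```

Call:
step_arm --targets '[[[1,-10,0,7,0],[1,-20,0,15,0],[1,-29,0,24,0],[1,-37,0,34,0],[1,-37,0,34,0]]]'

```text
t: 16.12
tool_pos: [0.6255, -0.084, 0.1853]
ee_rot: [[-0.005, 1.0, -0.001], [1.0, 0.005, -0.001], [-0.001, -0.001, -1.0]]
wrist_force: [-0.5, 1.1, 2.6]
width: 0.0002
grip_force: 1.1
```

```bash
python3 - <<'E'
from h import *
q=np.load("q.npy");o=robot.observe();print(o["tool_pos"],o["wrist_force"])
S=robot.camera("scene");T=robot.camera("top")
a=S["color"][105:255,150:280,::-1];b=T["color"][130:250,255:355,::-1]
o=np.zeros((450,790,3),np.uint8);o[:,:390]=cv2.resize(a,None,fx=3,fy=3,interpolation=cv2.INTER_CUBIC);o[:450,400:775]=cv2.resize(b,(375,450))
cv2.imwrite("pics/c5.png",o)
E
```

```text
[ 0.62546121 -0.08397518  0.18534507] [-0.45792511  1.07639871  2.58897942]
```

View pics/c5.png

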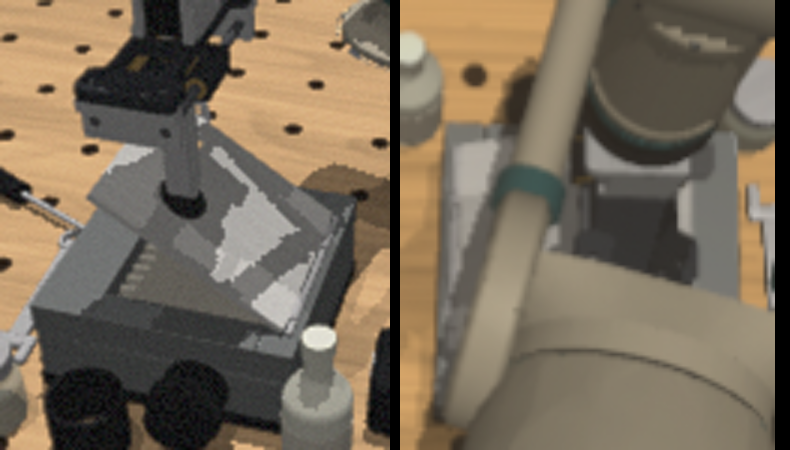

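The left half shows the fingertip on the disc at (182,205) with the panel partly down. I'll carry on and press.

Call:
step_arm --targets '[[[1,-7,0,10,0],[1,-13,0,22,0],[1,-18,0,33,0],[1,-22,0,45,0],[1,-24,0,57,0],[1,-25,0,64,0],[1,-25,0,69,0],[1,-25,0,71,0]]]'

```text
t: 17.23
tool_pos: [0.6257, -0.1088, 0.1165]
ee_rot: [[-0.007, 1.0, 0.001], [1.0, 0.007, -0.003], [-0.003, 0.001, -1.0]]
wrist_force: [-2.3, -1.8, 8.5]
width: 0.0006
grip_force: 4.1
```

Call:
step_arm --targets '[[[1,0,0,0,0],[1,0,0,0,0]]]'

```text
t: 17.48
tool_pos: [0.6257, -0.1088, 0.1163]
ee_rot: [[-0.007, 1.0, 0.001], [1.0, 0.007, -0.003], [-0.003, 0.001, -1.0]]
wrist_force: [-0.8, -2.0, 6.0]
width: 0.0005
grip_force: 2.8
```

Call:
step_arm --targets '[[[1,0,0,2,0],[1,0,0,4,0],[1,0,0,4,0],[1,0,0,4,0]]]'

```text
t: 17.98
tool_pos: [0.6257, -0.1089, 0.1151]
ee_rot: [[-0.007, 1.0, 0.002], [1.0, 0.007, -0.003], [-0.003, 0.002, -1.0]]
wrist_force: [-5.8, -1.2, 18.7]
width: 0.0004
grip_force: 9.0
```

```bash
python3 - <<'E'
from h import *
print(robot.observe()["wrist_force"],robot.observe()["tool_pos"])
S=robot.camera("scene")
cv2.imwrite("pics/c6.png",cv2.resize(S["color"][105:255,150:280,::-1],None,fx=4,fy=4,interpolation=cv2.INTER_CUBIC))
E
```

```text
[-5.76226537 -1.16276678 18.74702999] [ 0.62571802 -0.10887143  0.11511309]
```

View pics/c6.png

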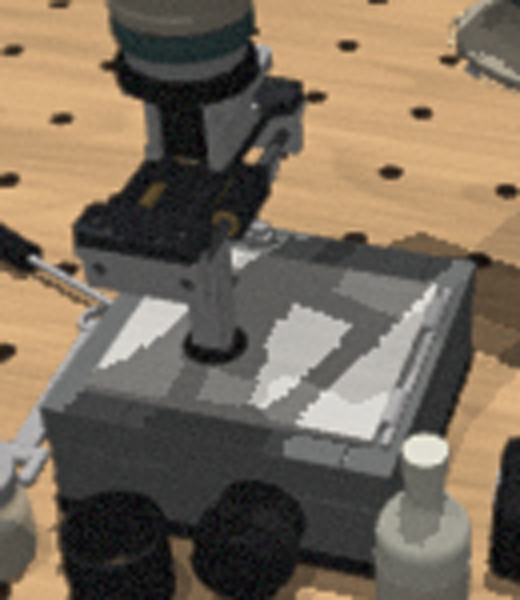

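The panel lies flush with the fingers pressing the disc at (215,345). Nothing else on the bench has moved, so I'm handing the job in.

```bash
python3 -c "
from bench import robot
print(robot.sign_off())"
```

```text
the job is handed in; nothing more can be done
None
```

The job is handed in at about 18 s: the hasp leans back past upright, the wing stud lines up with the slot, and the panel looks flush with the arm still pressing it at about 19 N; no verdict came back.

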